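# Pull the pre-filter cassette from the fume extractor

### The arm

A 6-joint arm with a two-finger parallel gripper is mounted at the origin on the work surface. World frame = base frame: x ahead of the robot, y to its left, z up, the work surface at z = 0. Lengths are in m, angles in degrees, forces in N, time in s.
With the tool pointing down it reaches from about 0.325 to 0.775 m from the base axis. Payload 5.5 kg.
Tool frame: the origin (TCP) lies at the very end of the fingers, on their centre line; the grasp point (between the pads) lies r.grip_depth behind it (r.grip_depth is the distance from the TCP to the grasp point, in m); z points along the fingers, y is the direction in which the jaws open and shut (so a half turn about z gives the same grasp; the last joint's range is limited). The gripper opens to 88 mm and grips with 3 to 60 N. Pads are 20 mm wide; open, the fingers measure 115 mm over their backs; the gripper's body (75 mm by 178 mm) begins 61 mm behind the grasp point.
Start: joints at [-67.019, 5.22, 70.514, -0, 104.267, -3.249], TCP at [0.265, -0.538, 0.223] pointing down, gripper open.
Joint ranges: [-164.24, 164.24], [-49.07, 125.15], [9.68, 141.18], [-86.29, 266.29], [3.28, 154.24], [-151.56, 151.56]. Speed limits (degrees/s): [147.25, 147.25, 172.46, 180, 180, 180].

### API

Orientations are given as a 3x3 rotation matrix whose columns are the frame's x, y, z axes.
In Python, from cell import r, get_image, spotter gives the robot as it stands.
- The arm moves only by the shell command python3 -m creep 'ROWS' [FORCE]. ROWS is JSON, a list of rows, each an object with "rotation": the turn, a rotation vector about the world's x, y, z in rad, a list of three; "dp": the shift along the world's x, y, z in mm, a list of three; "hand": the opening, from 0 (shut) to 1 (fully open). A call has 1 to 5 rows; each row is the pose to reach, as a shift and turn from the pose commanded when the call began; what a row does not reach only later rows make up. A row lasts 1/8 s, in which the tool goes at most 62.5 mm and 10.7 degrees, less where a joint would pass 70% of its speed; a pose out of reach is approached as far as the arm can. A call with a gripper value outside its range is refused whole. The fingers move at their own pace and stop on an object; FORCE is the grip in N (left out, the last holds). Time passes only in rows, so rows that repeat a pose let the fingers close. It gives the time, the measured TCP pose, the force and the opening at its end, in the units of the state.
- r.read_state(): the state, without advancing time (a new reading comes with each control period).
- get_image(name): name is "scene" or "side" or "wrist"; returns a dict with "pixels" (400x640x3 uint8, red, green, blue), "mtx" (3x3 intrinsics, pixels), "dist_coeffs" ([k1, k2, p1, p2, k3] as OpenCV has them; the pictures are not rectified), "position" and "rotation" of the camera in the world; the wrist camera has in their place "T_tool_cam" (4x4, takes a point from camera to tool coordinates, whose origin is the TCP and whose axes are the flange's). Camera axes: x right, y up, looking along -z (the intrinsics and any distortion apply to the point x, -y, -z); pixel columns grow to the right and rows downward; lengths in m; the calibration is good to about 2 mm. A picture is of the moment at which its call begins: read the wrist's pose just before it. There is no depth.
- r.close_job(): hands the job in, once; it reports no verdict.
Trained networks look in a picture, given as the dict that the camera call returned (one of the last four; its "shot" number tells which), for a name from the list of things; names that differ only in an ending like _2 or _b are one class to them, and where a whole thing is asked for, a point or a joint stands for the part that bears it (a point fixed in the world has none). Each returns a list of dicts, best first, with "score" (0 to 1); they miss things now and then, are a little off and sometimes report something else, mostly with a low value. They report only what shows in the picture. A call takes as long as a camera call. They do not tell look-alikes from the thing itself.
- spotter.search_frame(picture, query): "xy" ([column, row] in pixels, amid what is visible of it).
- spotter.place_of(picture, query): "xy" ([column, row] in pixels: a listed point, or the origin of a listed thing).
The state is a dict: "time": time; "joints": joint angles; "dq": joint speeds; "joint_torque": joint torques, N m; "tcp_pos": TCP position; "orientation": TCP orientation; "wrist_force": force on the tool from outside, world axes, zero at the start; "torque": the same for the moment, N m; "opening": finger opening in m.
Only numpy, scipy, OpenCV 4.12 (cv2) and the standard library are available. Lean on these libraries where they do the work, as an engineer would, in place of code of your own. Each camera call takes 0.05 s, during which the arm holds its last target. There are 200 camera calls.

### The job

Switch the bench fume extractor off by pushing its toggle all the way to the back, then take out the pre-filter cassette, the one with the lower, rectangular grip: pinch its two side catches together between the fingers and lift it straight up out of its bay without forcing it. Finish while holding it like that, catches still pinched, upright and still, its underside at least 4 cm clear above the deck so that it can be inspected. Leave the carbon cassette with the tall round grip in its bay and the other things on the bench where they are.

Things in the scene. Friction and masses are not known exactly. Their poses are not given: they have to be found in the camera images.
- extractor: Bench fume extractor, white box, fixed, 260 (x) x 240 (y) mm. Origin: centre of its footprint, under its feet (on the 2 mm mat); x from the louvred front to the back, y to its left, z up. From x = -120 to +50 mm its top is a flat deck 110 mm above the origin with two equal filter bays side by side. From x = +50 to +140 mm stands the fan housing, 140 mm high, full width.
- deck (a point): Middle of the deck surface, halfway between the two bays; the bays' centres lie 55 mm to either side of it along the extractor's y. It is 30 mm in front of the extractor's origin and 110 mm above it. The fan housing's front face is 80 mm behind it.
- fan_switch (a joint): Steel toggle on the fan housing's top. 0 rad = leaning 0.45 rad to the extractor's front (-x), fan on; 0.9 = leaning 0.45 rad to the back (+x), fan off; above 0.7 counts as off. Starts between 0 and 0.1, stays where it is left; about 1 N pushed at its ball moves it.
- switch_pivot (a point): Point about which the toggle turns (axis along the extractor's y), at x = 95, y = 65, z = 146 mm of the extractor, 6 mm above the housing's top, on a bezel 42 x 30 mm and 4 mm high.
- switch_tip (a point): Centre of the 11 mm ball at the end of the toggle's lever (a 7 mm bar), 34 mm from its pivot; the ball moves with the toggle.
- prefilter: Pre-filter cassette, grey with black catches, 0.15 to 0.3 kg, in either of the two bays. Known by its RECTANGULAR grip block, 30 (x) x 34 (y) mm, 36 mm above the deck. Origin: centre of its underside, 70 mm below the deck when home, axes parallel to the extractor's. Insert 100 x 60 x 70 mm, 2.5 mm play each way; its 112 x 72 mm, 4 mm thick flange rests on the deck, cut away for |x| < 18 mm.
- prefilter_grip (a point): On the pre-filter's centre line, midway between its two catch pads: 92 mm above its origin, 22 mm above the deck when home. The pads stand on the +y and -y sides of the grip block, 24 mm wide (x), 28 mm high, from 6 to 34 mm above the deck; outer faces 62 mm apart when free, 46 mm when fully pinched.
- prefilter_catch_l (a joint): Catch on the pre-filter's +y side, slides inward: 0 = free, 0.008 m = fully pinched (stop). Spring 2.8 N at the start, 5.6 N fully in. Below the deck its tooth hooks 5 mm under the deck's edge: unless both catches are pinched 6 mm or more the cassette lifts only about 2 mm.
- prefilter_catch_r (a joint): The same catch on the pre-filter's -y side; it slides towards +y, 0 = free to 0.008 m = fully pinched.
- carbon: Carbon cassette in the other bay, to be left there: same frame, flange, catches, origin and axes as the pre-filter, 0.3 to 0.55 kg. Known by its grip, a ROUND post of 34 mm diameter that stands 56 mm above the deck.
- flux_jar: Bystander: small round jar on the fan housing, 38 mm diameter, 34 mm high; origin at its underside.
- screw_tray: Bystander: black divided tray 75 x 100 x 20 mm on the mat, in front of the extractor; origin under its centre.
- screwdriver: Bystander: screwdriver 160 mm long lying on the mat in front of the extractor; origin under its middle, x along it.
- solder_reel: Bystander: reel 62 mm diameter, 44 mm high, on the mat left of the extractor; origin under its centre.
- phone: Bystander: opened phone, 148 x 72 x 8 mm, flat on the mat right of the extractor; origin under its centre.
- tweezers: Bystander: steel tweezers 125 mm long, 8 mm high, on the mat left of the extractor; origin under their middle.
- cleaner: Bystander: bottle 54 mm diameter, 110 mm high, behind the extractor; origin under its centre.
- brush: Bystander: brush 150 mm long lying behind the extractor; origin under its middle.
Not all that is in view belongs to the job. Leave any blue or brown look-alike of the prefilter alone.

How it is judged (in metres and radians):
On the way, in this order (a step that is already met when the one before it is completed fails the run):
1. the toggle is pushed to off while the pre-filter is still home (value of joint fan_switch above 0.7 rad and z of prefilter in the frame of extractor below 0.046 m), for 0.1 s.
2. both catches of the pre-filter are pinched in by the fingers while it is still home (value of joint each of prefilter_catch_l, prefilter_catch_r above 0.006 m and contact force between prefilter and the fingers above 2 N and z of prefilter in the frame of extractor below 0.046 m), for 0.1 s.
At the end, for the whole second after the job is handed in: Fingers hold the pre-filter, both catches in by 6 mm or more, underside 30 mm or more above the deck, touching neither extractor nor carbon cassette, tilt under 0.2 rad, under 30 mm/s; toggle above 0.7 rad; carbon cassette within 8 mm and bystanders within 30 mm (long tools 40) of their starts (z of prefilter in the frame of extractor above 0.14 m and value of joint each of prefilter_catch_l, prefilter_catch_r above 0.006 m and contact force between prefilter and the fingers above 2 N and value of joint fan_switch above 0.7 rad and contact force between prefilter and extractor below 0.1 N and contact force between prefilter and carbon below 0.1 N and angle between prefilter's own z axis and vertical below 0.2 rad and linear speed of prefilter below 0.03 m/s and distance of carbon from where it was at the start of the episode below 0.008 m and distance of each of flux_jar, screw_tray, solder_reel, phone, cleaner from where it was at the start of the episode below 0.03 m and distance of each of screwdriver, tweezers, brush from where it was at the start of the episode below 0.04 m); the arm keeps its last pose, push and grip.
It fails at once if the carbon cassette is pulled from its bay (distance of carbon from where it was at the start of the episode above 0.02 m).
It fails at once if a bystander is knocked away (distance of any of flux_jar, screw_tray, solder_reel, phone, cleaner from where it was at the start of the episode above 0.05 m or distance of any of screwdriver, tweezers, brush from where it was at the start of the episode above 0.06 m).
It fails at once if the pre-filter is wrenched against its bay (over 60 N) (contact force between prefilter and extractor above 60 N).
It also fails if it takes over 42 s, if anything falls off the work surface, if the arm or the gripper's body presses on something with over 40 N, if the wrist force passes 120 N, or if a joint passes its speed limit or range.

## Working session

There is one attempt and no reset: what is moved stays moved. The work goes in short steps, Python scripts to look and compute and a shell command to move; the robot and the scene stay as the last step left them, time stands still between calls to the robot, and variables do not carry over. Pictures are saved under pics/ and viewed, about 8 in all and at most 12, crops included, and the job is handed in when it is done.

```bash
ls; mkdir -p pics
cat > h.py <<'E'
import numpy as np, cv2
from cell import r, get_image, spotter
def cam(im, st=None):
    if "T_tool_cam" in im:
        T=np.eye(4); T[:3,:3]=np.array(st["orientation"]); T[:3,3]=st["tcp_pos"]
        T=T@np.array(im["T_tool_cam"]); return T[:3,3],T[:3,:3]
    return np.array(im["position"]),np.array(im["rotation"])
def ray(im,xy,st=None):
    p,R=cam(im,st)
    u=cv2.undistortPoints(np.array([[xy]],float),np.array(im["mtx"]),np.array(im["dist_coeffs"]))[0,0]
    d=R@np.array([u[0],-u[1],-1]); return p,d/np.linalg.norm(d)
def atz(im,xy,z,st=None):
    p,d=ray(im,xy,st); return p+d*(z-p[2])/d[2]
def tri(rays):
    A=sum(np.eye(3)-np.outer(d,d) for p,d in rays); b=sum((np.eye(3)-np.outer(d,d))@p for p,d in rays)
    x=np.linalg.solve(A,b); return x,[np.linalg.norm(np.cross(x-p,d)) for p,d in rays]
def proj(im,X,st=None):
    p,R=cam(im,st); c=(np.atleast_2d(X)-p)@R*[1,-1,-1]
    return cv2.projectPoints(c,np.zeros(3),np.zeros(3),np.array(im["mtx"]),np.array(im["dist_coeffs"]))[0][:,0]
def save(n,px): cv2.imwrite("pics/"+n,cv2.cvtColor(np.asarray(px),cv2.COLOR_RGB2BGR))
E
python3 - <<'E'
from h import *
print(r.grip_depth, r.read_state()["orientation"])
ims={n:get_image(n) for n in("scene","side")}
np.set_printoptions(precision=4,suppress=True)
for n,im in ims.items():
    save(n+"0.png",im["pixels"]); print(n,im["position"])
    for q in ["extractor","deck","switch_pivot","switch_tip","prefilter","prefilter_grip","carbon","flux_jar","cleaner"]:
        try: print(q,[(np.round(d["xy"],1),round(d["score"],2)) for d in spotter.place_of(im,q)[:4]])
        except Exception as e: print(q,e)
R={}
for q,z in [("deck",.112),("switch_pivot",.148),("switch_tip",None),("prefilter_grip",.134),("extractor",.002),("carbon",.042),("flux_jar",.142)]:
    rs=[]
    for im in ims.values():
        l=spotter.place_of(im,q)
        if l: rs.append(ray(im,l[0]["xy"])); 
        if l and z: print(q,"atz",atz(im,l[0]["xy"],z))
    if len(rs)==2: print(q,"tri",*tri(rs))
E
```

```text
pics
0.0187 [[ 8.97032174e-01  4.41964612e-01 -7.48451820e-04]
 [ 4.41965234e-01 -8.97030484e-01  1.74406829e-03]
 [ 9.94323642e-05 -1.89527505e-03 -9.99998199e-01]]
scene [1.1406 0.2396 0.9108]
extractor [(array([347.2, 235.6]), 0.81)]
deck [(array([350.1, 197.3]), 0.77)]
switch_pivot [(array([373.1, 240.7]), 0.92)]
switch_tip [(array([377.8, 220.2]), 0.53)]
prefilter [(array([290.4, 165.5]), 0.94), (array([332.1, 213.1]), 0.64), (array([224.9, 179.2]), 0.56)]
prefilter_grip [(array([221.6, 160.7]), 0.83), (array([332.5, 191.6]), 0.66), (array([284.6, 147. ]), 0.6), (array([276.3, 218. ]), 0.43)]
carbon [(array([371.4, 221.4]), 0.85)]
flux_jar [(array([322.3, 228. ]), 0.69)]
cleaner [(array([312.9, 296.6]), 0.61)]
side [0.2937 0.4414 0.6905]
extractor [(array([295.7, 278.7]), 0.9)]
deck [(array([305.9, 252. ]), 0.74)]
switch_pivot [(array([226.2, 252.5]), 0.98)]
switch_tip [(array([230.5, 243. ]), 0.43)]
prefilter [(array([407.2, 225.5]), 0.98), (array([381.3, 169.5]), 0.87), (array([315.6, 248.8]), 0.78)]
prefilter_grip [(array([312.7, 220.3]), 0.87), (array([384.2, 144. ]), 0.74),
[... 649 characters left out ...]
41  0.134 ]
prefilter_grip atz [0.5564 0.0151 0.134 ]
prefilter_grip tri [ 0.6089 -0.1817  0.0866] [np.float64(0.12758680951885432), np.float64(0.12758680951885426)]
extractor atz [0.5792 0.0781 0.002 ]
extractor atz [0.5668 0.0783 0.002 ]
extractor tri [ 0.5715  0.0745 -0.009 ] [np.float64(0.0017968175984166847), np.float64(0.001796817598416679)]
carbon atz [0.5334 0.1278 0.042 ]
carbon atz [0.5291 0.1248 0.042 ]
carbon tri [0.5304 0.1256 0.0393] [np.float64(0.0019619548662420843), np.float64(0.001961954866242144)]
flux_jar atz [0.6712 0.0412 0.142 ]
flux_jar atz [0.6725 0.041  0.142 ]
flux_jar tri [0.6719 0.0416 0.143 ] [np.float64(0.0001347346147754227), np.float64(0.0001347346147753335)]
```

View pics/scene0.png

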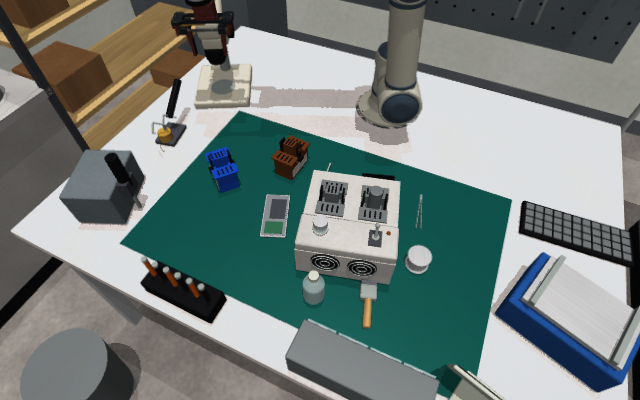

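View pics/side0.png

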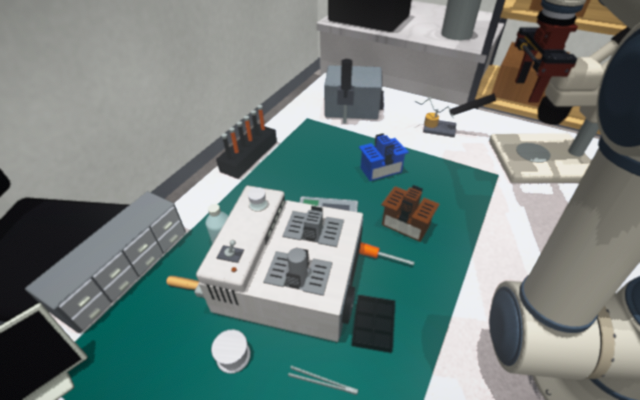

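The scene and side pictures show three candidates for the pre-filter:
- **Blue look-alike:** on the mat, scene (222,170), side (383,158).
- **Brown look-alike:** on the mat, scene (290,157), side (410,210).
- **Grey cassette with a rectangular grip:** in the extractor's right bay, scene (332,192), side (313,222). This is my choice.

The round-post carbon cassette is in the left bay, scene (375,198), side (298,265). The toggle is at scene (376,232), and the flux jar at scene (320,226).

```bash
cat >> h.py <<'E'
from scipy.optimize import least_squares
KP={"deck":(-30,0,110),"switch_pivot":(95,65,146),"prefilter_grip":(-30,-55,132),"carbon":(-30,55,40),"prefilter":(-30,-55,40),"extractor":(0,0,0)}
def W(p,X):
    c,s=np.cos(p[2]),np.sin(p[2]); X=np.atleast_2d(X)/1000.
    return X@np.array([[c,-s,0],[s,c,0],[0,0,1]]).T+[p[0],p[1],.002]
def fit(obs,p0):
    f=lambda p:np.concatenate([(proj(im,W(p,X),st)[0]-xy)*w for im,st,X,xy,w in obs])
    s=least_squares(f,p0,loss="soft_l1",f_scale=2); return s.x,f(s.x).reshape(-1,2)
def wire(im,p,st=None,extra=()):
    a=np.ascontiguousarray(im["pixels"]).copy()
    L=[[(-120,-120,110),(50,-120,110),(50,120,110),(-120,120,110),(-120,-120,110)],[(50,-120,140),(140,-120,140),(140,120,140),(50,120,140),(50,-120,140)],
     [(95,65,146),(95-34*np.sin(.45),65,146+34*np.cos(.45))]]
    for y in(-55,55): L.append([(-86,y-36,114),(26,y-36,114),(26,y+36,114),(-86,y+36,114),(-86,y-36,114)])
    L.append([(-45,-72,146),(-15,-72,146),(-15,-38,146),(-45,-38,146),(-45,-72,146)])
    for l in list(L)+list(extra): cv2.polylines(a,[np.int32(np.round(proj(im,W(p,l),st)*8))],False,(255,0,0),1,cv2.LINE_AA,3)
    return a
E
python3 - <<'E'
from h import *
np.set_printoptions(precision=4,suppress=True)
obs=[];lab=[]
ims={n:get_image(n) for n in("scene","side")}
p0=[.57,.075,0.2]
for n,im in ims.items():
    for q,X in KP.items():
        l=spotter.place_of(im,q)
        if not l: continue
        e=proj(im,W(p0,X))[0]; b=min(l,key=lambda d:np.linalg.norm(d["xy"]-e))
        if np.linalg.norm(b["xy"]-e)<40: obs.append((im,None,X,np.array(b["xy"]),1)); lab.append((n,q))
p,res=fit(obs,p0); print(p)
for l,e in zip(lab,res): print(l,e)
o=[]
for n,(x,y) in {"scene":(345,205),"side":(285,260)}.items():
    o.append(cv2.resize(wire(ims[n],p)[y-75:y+75,x-100:x+100],None,fx=4,fy=4,interpolation=cv2.INTER_CUBIC)[:, :])
save("fit.png",cv2.resize(np.vstack(o),(400*1,600)) if 0 else o[0]); save("fit2.png",o[1])
E
```

```text
[0.5699 0.077  0.2247]
('scene', 'deck') [1.347  3.1582]
('scene', 'switch_pivot') [ 0.4557 -0.5323]
('scene', 'prefilter_grip') [-1.5084 -3.157 ]
('scene', 'carbon') [ 0.1196 -1.8418]
('scene', 'extractor') [-1.6036 -2.2009]
('side', 'deck') [-1.085  -1.4428]
('side', 'switch_pivot') [1.4124 0.9811]
('side', 'prefilter_grip') [1.8267 0.5514]
('side', 'carbon') [-2.4762  0.107 ]
('side', 'prefilter') [-0.7534  1.4245]
('side', 'extractor') [-2.6796 -1.0325]
```

View pics/fit.png

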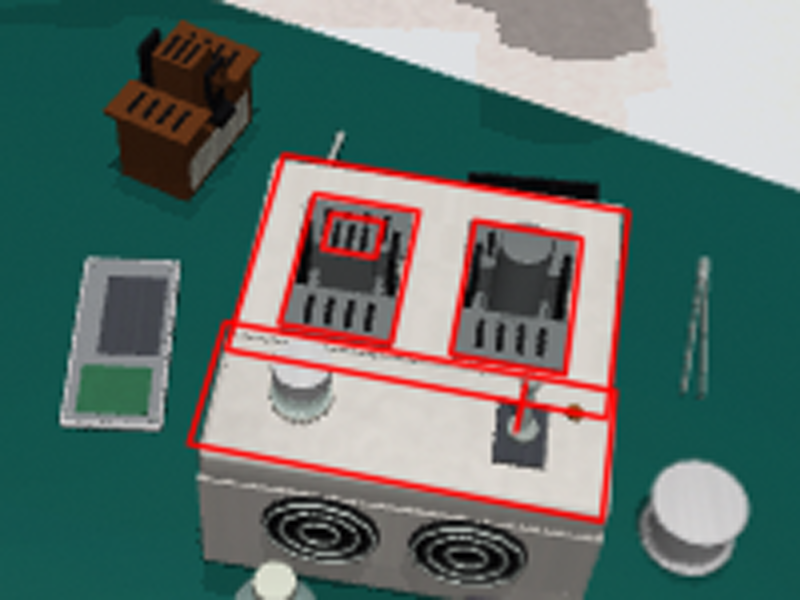

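View pics/fit2.png

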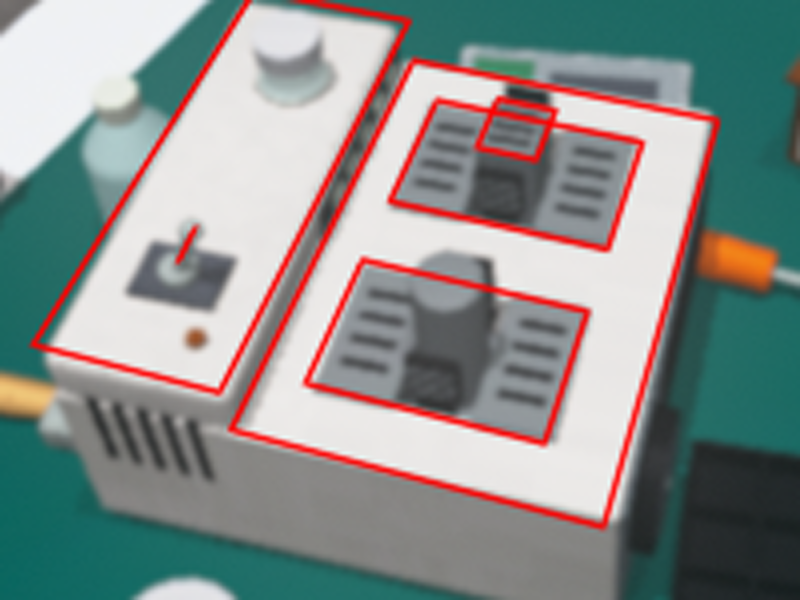

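The fitted outline lies on the deck, both bays and the switch to within about 2 mm in both views. The crop confirms a grey cassette with a rectangular grip in the right bay (fit.png 355,235) and the round post in the left bay. I'm moving with the fingers shut to a point in front of the toggle.

```bash
python3 -m creep '[{"rotation":[0,0,-0.1],"dp":[20,40,40],"hand":0},{"rotation":[0,0,-0.233],"dp":[40,85,77],"hand":0},{"rotation":[0,0,-0.233],"dp":[65,134,77],"hand":0},{"rotation":[0,0,-0.233],"dp":[90,185,77],"hand":0},{"rotation":[0,0,-0.233],"dp":[115,236,77],"hand":0}]' 20
python3 -m creep '[{"rotation":[0,0,0],"dp":[25,51,0],"hand":0},{"rotation":[0,0,0],"dp":[50,102,0],"hand":0},{"rotation":[0,0,0],"dp":[75,153,0],"hand":0},{"rotation":[0,0,0],"dp":[100,204,0],"hand":0},{"rotation":[0,0,0],"dp":[125,255,0],"hand":0}]'
python3 -m creep '[{"rotation":[0,0,0],"dp":[25,51,0],"hand":0},{"rotation":[0,0,0],"dp":[50,102,0],"hand":0},{"rotation":[0,0,0],"dp":[75,153,0],"hand":0},{"rotation":[0,0,0],"dp":[94,197,0],"hand":0},{"rotation":[0,0,0],"dp":[94,197,0],"hand":0}]'
python3 - <<'E'
from h import *
s=r.read_state(); p=[.5699,.077,.2247]
print(s["tcp_pos"],np.round(s["orientation"],3),s["wrist_force"],s["joints"],s["time"])
print(W(p,[(45,65,168)]))
E
```

```text
time: 3.02
tcp_pos: [0.3807, -0.3006, 0.2999]
orientation: [[0.975, 0.223, 0.001], [0.223, -0.975, -0.0], [0.001, 0.001, -1.0]]
wrist_force: [1.0, 0.1, 0.5]
opening: 0.0412
time: 3.65
tcp_pos: [0.5057, -0.0454, 0.2999]
orientation: [[0.975, 0.223, 0.001], [0.223, -0.975, -0.0], [0.001, 0.0, -1.0]]
wrist_force: [0.6, -0.9, 0.4]
opening: 0.0001
time: 4.28
tcp_pos: [0.5996, 0.1528, 0.2977]
orientation: [[0.974, 0.227, -0.003], [0.227, -0.974, 0.0], [-0.003, -0.001, -1.0]]
wrist_force: [0.1, -0.4, -0.1]
opening: 0.0004
[0.59956042 0.15276421 0.29773952] [[ 0.974  0.227 -0.003]
 [ 0.227 -0.974  0.   ]
 [-0.003 -0.001 -1.   ]] [ 0.12627535 -0.42695256 -0.14956125] [1.11246271e+01 1.01022377e+01 5.75164392e+01 3.76998855e-02
 1.12530784e+02 8.80160472e+01] 4.275
[[0.59928584 0.15039259 0.17      ]]
```

Run:
```python
from h import *
np.set_printoptions(precision=4,suppress=True)
p=[.5699,.077,.2247]
s=r.read_state(); im=get_image("wrist"); print(s["tcp_pos"],cam(im,s)[0])
for q in ["switch_tip","switch_pivot","prefilter_grip","carbon","deck"]:
    l=spotter.place_of(im,q); 
    print(q,[(np.round(d["xy"],1),round(d["score"],2)) for d in l[:3]], proj(im,W(p,KP.get(q,(80,65,176.6))),s))
save("w1.png",wire(im,p,s))
```

```text
[0.5996 0.1528 0.2977] [0.6691 0.168  0.4607]
switch_tip [(array([310.3, 157.4]), 0.53)] [[318.3337 158.9419]]
switch_pivot [(array([310.8, 141.6]), 0.8), (array([434.6, 139.9]), 0.3), (array([419.7, 239.9]), 0.29)] [[318.2705 141.1328]]
prefilter_grip [(array([419.6, 241.7]), 0.89), (array([500.3, 336.9]), 0.87), (array([632.2, 287. ]), 0.65)] [[415.1006 244.1128]]
carbon [(array([324.6, 218.2]), 0.93)] [[324.0226 219.0177]]
deck [(array([366.8, 238.7]), 0.66)] [[367.5606 237.0338]]
```

View pics/w1.png

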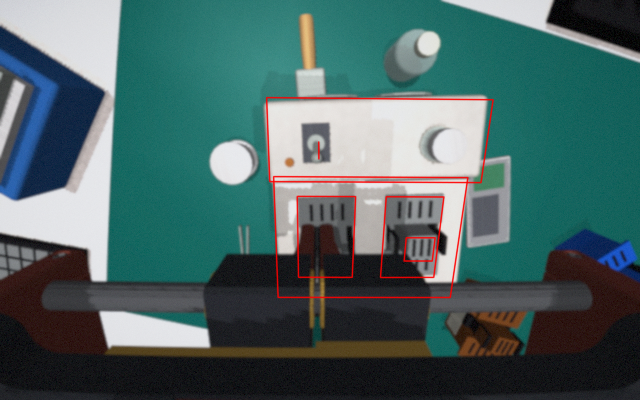

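The wrist view shows the toggle lever at (316,148), leaning to the front. The shut fingers sit in front of it at (317,300), and the outline agrees to within about 2-3 px. Next I descend and push.

```bash
python3 -m creep '[{"rotation":[0,0,0],"dp":[0,0,-55],"hand":0},{"rotation":[0,0,0],"dp":[0,0,-105],"hand":0},{"rotation":[0,0,0],"dp":[0,0,-130],"hand":0},{"rotation":[0,0,0],"dp":[5,1,-130],"hand":0},{"rotation":[0,0,0],"dp":[10,2,-130],"hand":0}]'
python3 -m creep '[{"rotation":[0,0,0],"dp":[7,1.6,0],"hand":0},{"rotation":[0,0,0],"dp":[14,3.2,0],"hand":0},{"rotation":[0,0,0],"dp":[20,4.6,0],"hand":0},{"rotation":[0,0,0],"dp":[26,6,0],"hand":0},{"rotation":[0,0,0],"dp":[26,6,0],"hand":0}]'
python3 - <<'E'
from h import *
s=r.read_state();print(s["tcp_pos"],s["wrist_force"],((np.array(s["tcp_pos"])[:2]-[.5699,.077])@[.9749,.2228]))
E
```

```text
time: 5.2
tcp_pos: [0.6102, 0.1513, 0.1719]
orientation: [[0.975, 0.222, 0.003], [0.222, -0.975, 0.001], [0.003, 0.0, -1.0]]
wrist_force: [-0.4, -0.5, 0.8]
opening: 0.0004
time: 5.82
tcp_pos: [0.6356, 0.1579, 0.1692]
orientation: [[0.975, 0.223, -0.0], [0.223, -0.975, -0.0], [-0.0, -0.0, -1.0]]
wrist_force: [-0.6, 0.7, -0.0]
opening: 0.0005
[0.63564808 0.15789499 0.16919977] [-0.63390484  0.70443788 -0.0455412 ] 0.08212120536900565
```

```bash
python3 -m creep '[{"rotation":[0,0,0],"dp":[4,0.9,0],"hand":0},{"rotation":[0,0,0],"dp":[8,1.8,0],"hand":0},{"rotation":[0,0,0],"dp":[10,2.3,0],"hand":0},{"rotation":[0,0,0],"dp":[10,2.3,0],"hand":0}]'
python3 -m creep '[{"rotation":[0,0,0],"dp":[2,0.5,0],"hand":0},{"rotation":[0,0,0],"dp":[2,0.5,0],"hand":0}]'
python3 - <<'E'
from h import *
s=r.read_state();im=get_image("side");p=[.5699,.077,.2247]
print(s["wrist_force"],((np.array(s["tcp_pos"])[:2]-p[:2])@[.9749,.2228]), spotter.place_of(im,"switch_tip")[:2])
for t in(-.45,0,.25,.45):print(t,proj(im,W(p,(95+34*np.sin(t),65,146+34*np.cos(t)))))
save("s1.png",cv2.resize(im["pixels"][200:300,170:320],None,fx=4,fy=4,interpolation=cv2.INTER_CUBIC))
E
```

```text
time: 6.32
tcp_pos: [0.6433, 0.1596, 0.169]
orientation: [[0.975, 0.223, -0.006], [0.223, -0.975, -0.001], [-0.006, 0.0, -1.0]]
wrist_force: [-9.0, -2.2, 0.9]
opening: 0.0006
time: 6.58
tcp_pos: [0.6437, 0.1597, 0.1689]
orientation: [[0.975, 0.223, -0.01], [0.223, -0.975, -0.002], [-0.01, 0.0, -1.0]]
wrist_force: [-15.1, -4.3, 3.5]
opening: 0.0003
[-15.09921938  -4.33913499   3.4876627 ] 0.09042051082539702 [{'xy': [217.3, 238.0], 'score': 0.64}]
-0.45 [[233.39167105 241.20607455]]
0 [[225.39221731 238.22819362]]
0.25 [[221.19363887 237.61493585]]
0.45 [[218.21159342 237.70117357]]
```

View pics/s1.png

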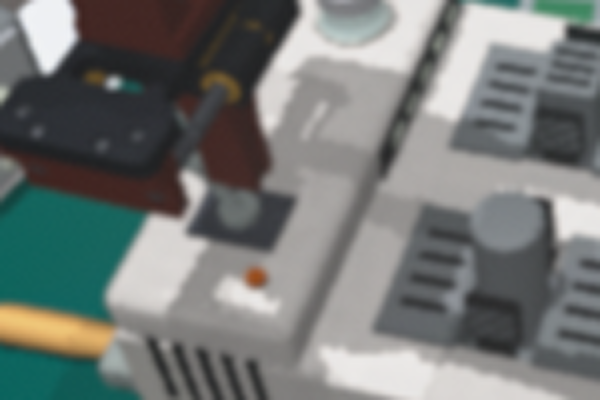

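The force rises to 15 N with the toggle leaning back (side crop 237,208). The detected tip is within 1 px of the full-off prediction, so the toggle is on its back stop. I'm retreating, rising and moving over the pre-filter.

```bash
python3 -m creep '[{"rotation":[0,0,0],"dp":[-15,-3.5,0],"hand":0},{"rotation":[0,0,0],"dp":[-29,-7,0],"hand":0},{"rotation":[0,0,0],"dp":[-29,-7,40],"hand":0},{"rotation":[0,0,0],"dp":[-29,-7,90],"hand":0},{"rotation":[0,0,0],"dp":[-45,-25,120],"hand":0}]'
python3 -m creep '[{"rotation":[0,0,0],"dp":[-26,-42,0],"hand":1},{"rotation":[0,0,0],"dp":[-52,-84,0],"hand":1},{"rotation":[0,0,0],"dp":[-78,-126,0],"hand":1},{"rotation":[0,0,0],"dp":[-78,-126,0],"hand":1},{"rotation":[0,0,0],"dp":[-78,-126,0],"hand":1}]'
python3 - <<'E'
from h import *
np.set_printoptions(precision=4,suppress=True)
p0=[.5699,.077,.2247]
s=r.read_state(); ims=[("wrist",get_image("wrist"),s),("scene",get_image("scene"),None),("side",get_image("side"),None)]
KP["flux_jar"]=None; obs=[];lab=[]
for n,im,st in ims:
    for q,X in KP.items():
        if not X: continue
        e=proj(im,W(p0,X),st)[0]; l=[d for d in spotter.place_of(im,q) if np.linalg.norm(d["xy"]-e)<25]
        if l: b=min(l,key=lambda d:np.linalg.norm(d["xy"]-e)); obs.append((im,st,X,np.array(b["xy"]),1)); lab.append((n,q))
p,res=fit(obs,p0); print(s["tcp_pos"],p)
for l,e in zip(lab,res): print(l,e)
o=[o for o,l in zip(obs,lab) if l[0]=="wrist"]; pw,rw=fit(o,p0); print("wrist only",pw)
save("w2.png",wire(ims[0][1],p,s))
print(W(p,(-30,-55,132)),W(pw,(-30,-55,132)))
im=ims[2][1];t=spotter.place_of(im,"switch_tip");print(t[:2])
E
```

```text
time: 7.3
tcp_pos: [0.6029, 0.1362, 0.2923]
orientation: [[0.975, 0.224, 0.004], [0.224, -0.975, 0.001], [0.004, 0.0, -1.0]]
wrist_force: [0.9, -0.3, -0.8]
opening: 0.0006
time: 7.92
tcp_pos: [0.5246, 0.0097, 0.29]
orientation: [[0.975, 0.223, 0.001], [0.223, -0.975, 0.0], [0.001, 0.0, -1.0]]
wrist_force: [0.5, 0.6, 0.9]
opening: 0.047
[0.5246 0.0097 0.29  ] [0.5698 0.0771 0.2482]
('wrist', 'deck') [-2.2001 -0.4959]
('wrist', 'switch_pivot') [3.9923 0.245 ]
('wrist', 'prefilter_grip') [-0.1983  1.1953]
('wrist', 'carbon') [2.3962 1.3888]
('wrist', 'prefilter') [-1.3319 -0.7038]
('wrist', 'extractor') [-2.6311 -0.6887]
('scene', 'deck') [1.3375 1.0931]
('scene', 'switch_pivot') [2.2458 0.7596]
('scene', 'prefilter_grip') [0.4953 0.9593]
('scene', 'carbon') [-1.9279 -0.3853]
('scene', 'prefilter') [-1.4883  0.283 ]
('scene', 'extractor') [-0.7496 -3.3225]
('side', 'deck') [ 1.3506 -2.3581]
('side', 'switch_pivot') [0.3691 0.773 ]
('side', 'prefilter_grip') [-0.5666  2.4328]
('side', 'carbon') [-0.7162 -0.3759]
('side', 'prefilter') [-1.4079 -0.6901]
('side', 'extractor') [-0.1549 -1.4699]
wrist only [0.5701 0.0772 0.2617]
[[0.5542 0.0165 0.134 ]] [[0.5554 0.0164 0.134 ]]
[{'xy': [213.4, 242.0], 'score': 0.53}]
```

View pics/w2.png

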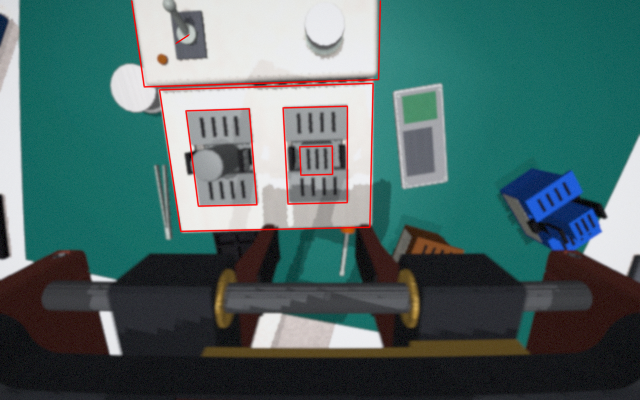

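The overlay matches both bays, both grips and the housing edges closely. The toggle (170,10) is leaning back and the pre-filter grip is at (317,159). The grasp centre is (0.554, 0.0165) and the yaw is 0.248. Next I align, descend and pinch.

```bash
python3 -m creep '[{"rotation":[0,0,0.023],"dp":[29.5,7,0],"hand":1},{"rotation":[0,0,0.023],"dp":[29.5,7,-40],"hand":1},{"rotation":[0,0,0.023],"dp":[29.5,7,-80],"hand":1},{"rotation":[0,0,0.023],"dp":[29.5,7,-110],"hand":1},{"rotation":[0,0,0.023],"dp":[29.5,7,-110],"hand":1}]'
python3 -m creep '[{"rotation":[0,0,0],"dp":[0,0,-20],"hand":1},{"rotation":[0,0,0],"dp":[0,0,-40],"hand":1},{"rotation":[0,0,0],"dp":[0,0,-55],"hand":1},{"rotation":[0,0,0],"dp":[0,0,-61],"hand":1},{"rotation":[0,0,0],"dp":[0,0,-61],"hand":1}]'
```

```text
time: 9.65
tcp_pos: [0.5523, 0.0166, 0.1767]
orientation: [[0.969, 0.245, -0.006], [0.245, -0.969, 0.0], [-0.005, -0.002, -1.0]]
wrist_force: [0.5, -0.7, 0.4]
opening: 0.0878
time: 10.28
tcp_pos: [0.5535, 0.0166, 0.1183]
orientation: [[0.969, 0.245, -0.001], [0.245, -0.969, 0.0], [-0.001, -0.0, -1.0]]
wrist_force: [-0.4, 1.5, 0.3]
opening: 0.0877
```

```bash
python3 -m creep '[{"rotation":[0,0,0],"dp":[0,0,0],"hand":0.45},{"rotation":[0,0,0],"dp":[0,0,0],"hand":0.3},{"rotation":[0,0,0],"dp":[0,0,0],"hand":0.3},{"rotation":[0,0,0],"dp":[0,0,0],"hand":0.3},{"rotation":[0,0,0],"dp":[0,0,0],"hand":0.3}]' 30
python3 -m creep '[{"rotation":[0,0,0],"dp":[0,0,0],"hand":0.3},{"rotation":[0,0,0],"dp":[0,0,0],"hand":0.3},{"rotation":[0,0,0],"dp":[0,0,0],"hand":0.3},{"rotation":[0,0,0],"dp":[0,0,0],"hand":0.3}]'
python3 - <<'E'
from h import *
s=r.read_state(); im=get_image("wrist"); save("w3.png",im["pixels"]); print(s["wrist_force"],s["torque"],s["opening"])
E
```

```text
time: 10.9
tcp_pos: [0.5541, 0.0163, 0.1197]
orientation: [[0.969, 0.245, 0.002], [0.245, -0.969, -0.001], [0.001, 0.001, -1.0]]
wrist_force: [-1.9, -0.0, 2.6]
opening: 0.0423
time: 11.4
tcp_pos: [0.5541, 0.0164, 0.1197]
orientation: [[0.969, 0.245, 0.002], [0.245, -0.97, -0.0], [0.002, 0.001, -1.0]]
wrist_force: [-0.3, -1.1, 4.9]
opening: 0.0422
[-0.31656818 -1.12626454  4.91631974] [-0.16969136  0.07180915 -0.00838398] 0.04217399097129343
```

View pics/w3.png

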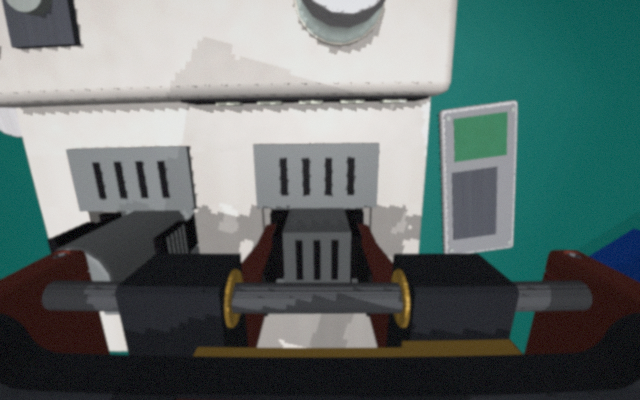

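The view shows both fingers closed on the catch pads either side of the rectangular grip (317,240), clear of the carbon post. The opening reads 42.2 mm where 46 mm was expected, perhaps from pad softness. I'll lift gently and watch the force.

```bash
python3 -m creep '[{"rotation":[0,0,0],"dp":[0,0,1.5],"hand":0.3},{"rotation":[0,0,0],"dp":[0,0,3],"hand":0.3},{"rotation":[0,0,0],"dp":[0,0,4.5],"hand":0.3},{"rotation":[0,0,0],"dp":[0,0,6],"hand":0.3},{"rotation":[0,0,0],"dp":[0,0,6],"hand":0.3}]'
```

```text
time: 12.08
tcp_pos: [0.5537, 0.0166, 0.1246]
orientation: [[0.969, 0.245, -0.0], [0.245, -0.969, 0.0], [-0.0, -0.0, -1.0]]
wrist_force: [-0.6, 0.1, -2.1]
opening: 0.0417
```

```bash
python3 -m creep '[{"rotation":[0,0,0],"dp":[0,0,5],"hand":0.3},{"rotation":[0,0,0],"dp":[0,0,10],"hand":0.3},{"rotation":[0,0,0],"dp":[0,0,16],"hand":0.3},{"rotation":[0,0,0],"dp":[0,0,22],"hand":0.3},{"rotation":[0,0,0],"dp":[0,0,28],"hand":0.3}]'
python3 - <<'E'
from h import *
s=r.read_state(); im=get_image("side"); save("s2.png",cv2.resize(im["pixels"][120:320,180:430],None,fx=3,fy=3)); print(s["wrist_force"],s["torque"],s["opening"])
E
```

```text
time: 12.7
tcp_pos: [0.5537, 0.0166, 0.1532]
orientation: [[0.969, 0.245, 0.0], [0.245, -0.969, -0.0], [0.0, 0.0, -1.0]]
wrist_force: [-0.3, 0.6, -2.1]
opening: 0.0419
[-0.31154516  0.55647341 -2.10787612] [-0.0320706  -0.04694031 -0.03122652] 0.04187043458143118
```

View pics/s2.png

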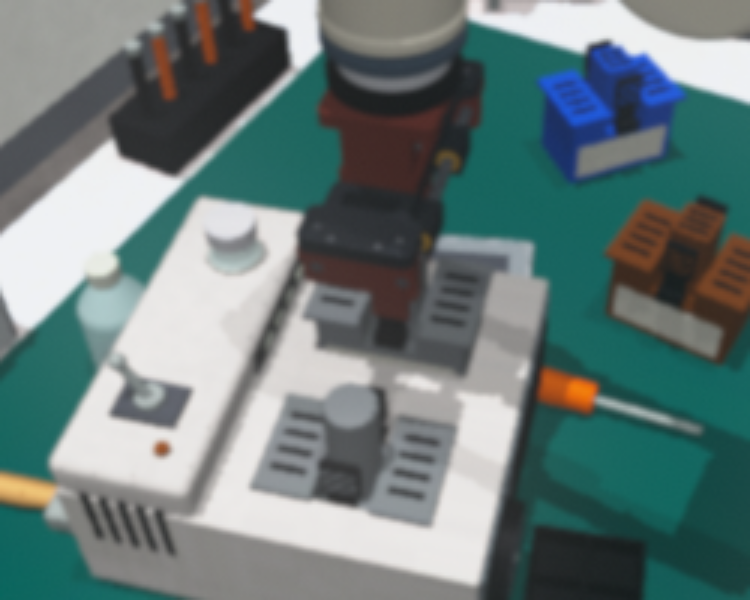

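The side crop shows the pre-filter rising out of its bay, level, with the grip at about (390,310). The carbon cassette is still in place (350,450) and the toggle leans back (120,360). The load is a steady 2.1 N, so I continue lifting.

```bash
python3 -m creep '[{"rotation":[0,0,0],"dp":[0,0,8],"hand":0.3},{"rotation":[0,0,0],"dp":[0,0,17],"hand":0.3},{"rotation":[0,0,0],"dp":[0,0,26],"hand":0.3},{"rotation":[0,0,0],"dp":[0,0,35],"hand":0.3},{"rotation":[0,0,0],"dp":[0,0,44],"hand":0.3}]'
python3 -m creep '[{"rotation":[0,0,0],"dp":[0,0,9],"hand":0.3},{"rotation":[0,0,0],"dp":[0,0,18],"hand":0.3},{"rotation":[0,0,0],"dp":[0,0,27],"hand":0.3},{"rotation":[0,0,0],"dp":[0,0,36],"hand":0.3},{"rotation":[0,0,0],"dp":[0,0,42],"hand":0.3}]'
python3 -m creep '[{"rotation":[0,0,0],"dp":[0,0,6],"hand":0.3},{"rotation":[0,0,0],"dp":[0,0,10],"hand":0.3},{"rotation":[0,0,0],"dp":[0,0,10],"hand":0.3},{"rotation":[0,0,0],"dp":[0,0,10],"hand":0.3},{"rotation":[0,0,0],"dp":[0,0,10],"hand":0.3}]'
python3 - <<'E'
from h import *
s=r.read_state(); ims=[get_image("side"),get_image("scene")]; print(s["wrist_force"],s["torque"],s["opening"],s["dq"])
x,y=s["tcp_pos"][:2]; z=s["tcp_pos"][2]-.0073
for im in ims:
    for q in("prefilter","prefilter_grip","carbon"): print(q,[(d["xy"],d["score"]) for d in spotter.place_of(im,q)][:4])
    print("expect underside, grip",proj(im,[(x,y,z-.070),(x,y,z+.022)]), "carbon",proj(im,W([.5698,.0771,.2482],(-30,55,40))))
save("s3.png",cv2.resize(ims[0]["pixels"][90:290,180:430],None,fx=3,fy=3))
E
```

```text
time: 13.38
tcp_pos: [0.5537, 0.0166, 0.1973]
orientation: [[0.969, 0.245, 0.0], [0.245, -0.969, 0.0], [0.0, 0.0, -1.0]]
wrist_force: [-0.1, 0.3, -1.6]
opening: 0.0418
time: 14.0
tcp_pos: [0.5538, 0.0166, 0.2394]
orientation: [[0.969, 0.245, 0.001], [0.245, -0.969, -0.0], [0.001, 0.0, -1.0]]
wrist_force: [0.8, -0.1, -0.7]
opening: 0.0423
time: 14.62
tcp_pos: [0.5536, 0.0166, 0.2483]
orientation: [[0.969, 0.245, -0.001], [0.245, -0.969, 0.0], [-0.001, -0.0, -1.0]]
wrist_force: [0.1, 0.2, -2.0]
opening: 0.0422
[ 0.05382262  0.23675454 -1.98623347] [-0.05633544  0.00590503 -0.00941628] 0.04219497764680465 [ 0.00660668 -0.00994404 -0.14220977 -0.17320659 -0.01825949  0.04960594]
prefilter [([313.2, 207.7], 0.95), ([405.6, 227.4], 0.79)]
prefilter_grip [([410.5, 200.2], 0.9), ([311.2, 170.0], 0.8), ([383.6, 142.7], 0.72), ([316.9, 382.0], 0.66)]
carbon [([300.1, 294.6], 0.59), ([232.3, 352.5], 0.47)]
expect underside, grip [[313.05760383 208.4635096 ]
 [311.59430229 172.13483308]] carbon [[299.67389986 292.59814955]]
prefilter [([223.2, 179.2], 0.89), ([288.9, 166.1], 0.79), ([334.7, 181.9], 0.75)]
prefilter_grip [([216.0, 160.5], 0.95), ([288.5, 145.2], 0.74), ([333.0, 156.1], 0.55)]
carbon []
expect underside, grip [[332.99970735 182.65182426]
 [334.58439343 157.01598263]] carbon [[370.55225736 219.12236275]]
```

View pics/s3.png

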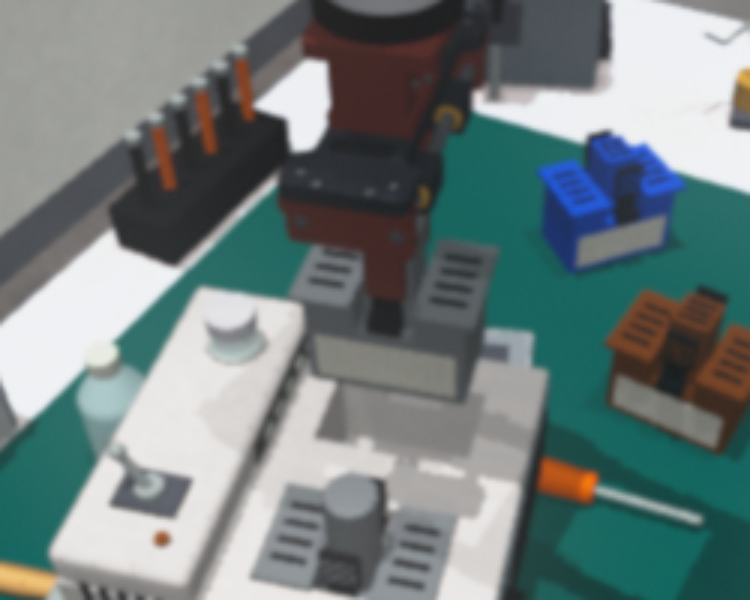

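The cassette is clear of its bay and upright. Its detected underside and grip are within about 3 px of the no-slip prediction, which puts the underside about 59 mm above the deck. The carbon cassette, jar and toggle look right, so I'm handing in.

```bash
python3 -c "
from h import *
print(r.close_job()); s=r.read_state(); print(s['time'],s['opening'],s['wrist_force'])"
```

```text
the job is handed in; nothing more can be done
None
the job is handed in; nothing more can be done
```

The toggle is switched off and the pre-filter is out of its bay, held pinched and upright. I handed the job in shortly after 14.6 s, well inside the 42 s limit; no verdict was reported.

- **Toggle:** I pushed it to the back with shut fingers until it met its stop at about 15 N. The camera picture agreed with full off.
- **Lift:** I pinched the grey, rectangular-grip cassette's catches at 30 N and lifted it straight up. The load stayed around 2 N on the way, so nothing jammed.
- **Last checks:** The underside was about 59 mm above the deck, and two cameras agreed with no slip to within about 3 px. The cassette was upright and nearly still.
- **Other things:** The carbon cassette was within about 2 px of its place in the side camera; the network missed it in the scene camera. The bystanders I could see in that last crop looked unmoved. The reel, tray, tweezers and brush were not re-checked at the end.

**One disagreement:** the finger opening read 42 mm, not the 46 mm expected with the catches fully in. I put this down to soft pads, since the teeth released freely. I had no direct reading of the catches.

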